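Clear the reader's flap and hold it open at the pointer

TASK

Someone left a small amber jar in the tray on top of the bench reader's flap: lift it out and stand it upright in the round steel dish, keeping it upright all the way and the flap shut until the jar stands there. Then raise the flap until it is in line with the pointer arm on the reader's side, and finish holding it there (it falls shut if let go), so that a colleague can inspect the chamber. Do not shift the pointer, and leave everything else on the bench where it is.

Things in the scene. Friction and masses are not known exactly. Their poses are not given: they have to be found in the camera images.
- reader: low white bench-top reader, fixed to the bench; housing 240 x 250 x 115 mm with a 250 mm wide ridge at the back, 162 mm high. Origin on the bench; its x axis points from its front (robot side) to its back, y to its left, z up. Housing spans x -100 to +140 mm, y -125 to +125 mm. Turned up to 0.22 rad from square to the robot.
- flap_angle (a joint): angle of the reader's top flap, rad: 0 lying flat and shut, grows as the front edge rises; stop at 1.3.
- flap: the flap with its tray and bar, hinged on the reader; origin on the hinge axis. White plate 195 x 210 x 8 mm plus tray and bar, about 0.66 kg in all, swings freely, falls shut when let go.
- flap_hinge (a point): middle of the flap's hinge axis, at (100, 0, 121) mm in the reader's frame; axis along y. Axes turn with the flap; from here the flap extends along its own -x: plate to 200 mm, handle bar at 250 mm.
- handle_bar (a point): round steel bar 12 mm thick, 130 mm long along y, joined to the flap's front edge by two 10 mm rods at its ends. This point is the bar's middle, 250 mm from the hinge axis; with the flap shut it is at (-150, 0, 121) mm in the reader's frame, so 44 mm of open space lies between the bar and the flap's front edge, nothing beneath. Axes turn with the flap. The bar may turn between gripping pads.
- pointer (a joint): angle of the pointer arm, rad, same zero and sense as the flap's: the flap is in line with the pointer when both angles are equal. Set between 0.45 and 0.85. Stiff; not to be moved.
- pointer_tip (a point): round end of the dark steel pointer arm (12 mm wide, 8 mm thick; round end 22 mm across), 160 mm from the hinge axis, which it shares with the flap; the arm stands beside the reader's left (+y) side, 141 mm from the reader's middle plane, and rises to at most 255 mm above the bench. Its x axis lies along the arm, towards the hinge.
- jar: amber jar with white cap, a cylinder 36 mm across and 70 mm tall, 80 g. Origin at the centre of its underside, z up. Stands in the flap's tray, whose floor is 125 mm above the bench and whose walls rise 18 mm above that; tray inside 130 mm (x) by 130 mm (y), its middle at (0, -20) mm in the reader's frame.
- dish: round shallow steel dish fixed on the bench, to the left or right of the reader; 86 mm across outside, 78 mm inside, 15 mm high, floor 5 mm thick. Origin at the centre of its underside.
- bottle: white closed bottle, 60 mm across, 150 mm tall, beside the reader on the side away from the dish; a bystander to leave alone. Origin at its underside
- tube_rack: black rack of capped sample tubes, 140 x 60 x 86 mm; a bystander to leave alone. Origin at its underside
- wide_jar: white jar with grey cap, 62 mm across, 54 mm tall; a bystander to leave alone. Origin at its underside
- glue_stick: white glue stick standing upright, 30 mm across, 100 mm tall; a bystander to leave alone. Origin at its underside
- slide_box: flat cardboard box 80 x 50 x 24 mm; a bystander to leave alone. Origin at its underside
- scanner: hand scanner lying down, about 170 x 60 x 30 mm; a bystander to leave alone. Origin at its underside
Not all that is in view belongs to the job. What is shaped like the jar but red is not meant.

How it is judged (in metres and radians):
On the way, in this order (a step that is already met when the one before it is completed fails the run):
1. the jar is lifted clear of the tray with the fingers (height (world z) of jar above 0.16 m and contact force between the fingers and jar above 0.3 N), for 0.1 s.
2. the jar stands upright in the dish, let go, with the flap still shut (horizontal distance between jar and dish below 0.026 m and height (world z) of jar below 0.015 m and angle between jar's own z axis and vertical below 0.15 rad and contact force between the fingers and jar below 0.1 N and linear speed of jar below 0.03 m/s and value of joint flap_angle below 0.15 rad), for 0.2 s.
3. the flap is held in line with the pointer (angle between the x axis of flap_hinge and the x axis of pointer_tip, either way round below 0.09 rad and value of joint flap_angle above 0.3 rad and velocity of joint flap_angle between -0.15 and 0.15 rad/s and contact force between the fingers and flap above 0.4 N), for 0.3 s.
At the end, for the whole second after the job is handed in: The fingers hold the flap still (force on it over 0.4 N) within 0.09 rad (5 degrees) of the pointer arm; the jar stands upright (within 0.15 rad) on the dish's floor, let go, and nothing else carries the flap (all of step 3 and horizontal distance between jar and dish below 0.026 m and height (world z) of jar below 0.015 m and angle between jar's own z axis and vertical below 0.15 rad and contact force between the fingers and jar below 0.1 N); the arm keeps its last pose, push and grip.
It fails at once if the flap is opened (over 0.15 rad) before the jar stands in the dish (value of joint flap_angle above 0.15 rad and not (horizontal distance between jar and dish below 0.026 m and height (world z) of jar below 0.015 m and angle between jar's own z axis and vertical below 0.15 rad)).
It fails at once if the jar is tipped by more than 0.6 rad (angle between jar's own z axis and vertical above 0.6 rad).
It fails at once if the pointer is shifted by more than 10 mm (distance of pointer_tip from where it was at the start of the episode above 0.01 m).
It fails at once if a bystander is moved by more than 30 mm (distance of any of bottle, tube_rack, wide_jar, glue_stick, slide_box, scanner from where it was at the start of the episode above 0.03 m).
It also fails if it takes over 58 s, if anything falls off the work surface, if the arm or the gripper's body presses on something with over 40 N, if the wrist force passes 120 N, or if a joint passes its speed limit or range.

ROBOT

A 6-joint arm with a two-finger parallel gripper is mounted at the origin on the work surface. World frame = base frame: x ahead of the robot, y to its left, z up, the work surface at z = 0. Lengths are in m, angles in degrees, forces in N, time in s.
With the tool pointing down it reaches from about 0.25 to 0.725 m from the base axis. Payload 9.7 kg.
Tool frame: the origin (TCP) lies midway between the tips of the shut fingers; the grasp point (between the pads) lies 19 mm behind it; z points along the fingers, y is the direction in which the jaws open and shut (so a half turn about z gives the same grasp; the last joint's range is limited). The gripper opens to 85 mm and grips with 20 to 120 N. Pads are 22 mm wide; open, the fingers measure 114 mm over their backs; the gripper's body (76 mm by 85 mm) begins 54 mm behind the grasp point. The pads swing forward as they close: fully open they stand 13 mm farther back than shut.
Start: joints at [74.141, 4.979, 10.078, 95.1, 0, 90], TCP at [0.15, 0.529, 0.231] pointing down, gripper open.
Joint ranges: [-179.16, 179.16], [-48.56, 103.87], [-65.8, 70.77], [-126.05, 130.52], [-82.76, 87.17], [-180, 180]. Speed limits (degrees/s): [127.2, 127.2, 147.25, 180, 180, 180].

INTERFACE

Orientations are given as [roll, pitch, yaw] about the fixed x, y, z axes, in that order (R = Rz(yaw) Ry(pitch) Rx(roll)).
In Python, from workcell import get_obs, camera, get_calibration, job_done gives the robot as it stands.
- The arm moves only by the tool play_rows, never from a script. Its argument "commands" is text: rows parted by semicolons, each of 5 numbers parted by spaces: the opening, from 0 (shut) to 1 (fully open), then the shift along the world's x, y, z in mm, then the turn about the world's z in degrees. A call has 1 to 10 rows; each row is the pose to reach, as a shift and turn from the pose commanded when the call began; what a row does not reach only later rows make up. A row lasts 1/12 s, in which the tool goes at most 41.7 mm and 7.16 degrees, less where a joint would pass 70% of its speed; a pose out of reach is approached as far as the arm can. A call with a gripper value outside its range is refused whole. The fingers move at their own pace and stop on an object; "force" is the grip in N (left out, the last holds). Time passes only in rows, so rows that repeat a pose let the fingers close. It gives the time, the measured TCP pose, the force and the opening at its end, in the units of the state.
- get_obs(): the state, without advancing time (a new reading comes with each control period).
- camera(name): name is "scene" or "top" or "wrist"; returns the picture (384x512x3 uint8, red, green, blue); there is no depth.
- get_calibration(name): a dict with "fx", "fy", "cx", "cy" (pixels), "k1" (the pictures are not rectified: a ray, as slopes to the right and down, at radius r is drawn at 1 + k1 r^2 times it, then the intrinsics apply), "eye" and "attitude" of the camera in the world; the wrist camera has in their place "mount" (4x4, takes a point from camera to tool coordinates, whose origin is the TCP and whose axes are the flange's). Camera axes: x right, y down, z forward; pixel columns grow to the right and rows downward; lengths in m; the calibration is good to about 2 mm. A picture is of the moment at which its call begins: read the wrist's pose just before it. get_calibration takes no time and is no camera call.
- job_done(): hands the job in, once; it reports no verdict.
The state is a dict: "time": time; "q": joint angles; "qd": joint speeds; "joint_efforts": joint torques, N m; "ee_pos": TCP position; "tcp_rot": TCP orientation; "wrist_force": force on the tool from outside, world axes, zero at the start; "torque": the same for the moment, N m; "opening": finger opening in m.
Only numpy, scipy, OpenCV 4.12 (cv2) and the standard library are available. Lean on these libraries where they do the work, as an engineer would, in place of code of your own. Each camera call takes 0.05 s, during which the arm holds its last target.

## Working session

There is one attempt and no reset: what is moved stays moved. The work goes in short steps, Python scripts to look and compute and a tool call to move; the robot and the scene stay as the last step left them, time stands still between calls to the robot, and variables do not carry over. Pictures are saved under pics/ and viewed, and the job is handed in when it is done.

Besides the shell and the picture viewer there is one more tool, called after "Request:" by a JSON object that holds its "name" and its "arguments". play_rows: Moves the arm, as the interface text tells. Its arguments: {"type":"object","properties":{"commands":{"type":"string"},"force":{"type":"number"}},"required":["commands"]}

```bash
mkdir -p pics
python3 - <<'E'
from workcell import *
import cv2
print(get_obs())
for n in ("scene","top","wrist"):
    cv2.imwrite(f"pics/{n}0.png",cv2.cvtColor(camera(n),cv2.COLOR_RGB2BGR)); print(n,get_calibration(n))
E
```

```text
{'time': 0.0, 'q': array([ 7.41414546e+01,  5.01160348e+00,  1.00346937e+01,  9.51006004e+01,
       -8.78711111e-04,  9.00007236e+01]), 'qd': array([-0.05643502, -0.12139427, -0.11399287,  0.03845366, -0.06408183,
       -0.03013091]), 'joint_efforts': array([-5.73325397e-04, -5.20393538e+01,  4.64796746e+01,  1.65373221e-02,
        3.80265794e-05, -8.77839284e-06]), 'ee_pos': array([0.15023477, 0.52883921, 0.2305804 ]), 'tcp_rot': array([-1.79922490e+02,  8.79689247e-04,  1.64140732e+02]), 'wrist_force': array([1.01700624, 0.06732211, 0.11206087]), 'torque': array([-0.02952847,  0.03187999,  0.03570779]), 'opening': 0.08522345306410767}
scene {'fx': 353.8510277634263, 'fy': 353.8510277634263, 'cx': 254.6726269963601, 'cy': 201.82215328041855, 'k1': -0.05569356629143386, 'eye': array([1.0547132 , 0.24699603, 0.77773326]), 'attitude': array([-138.90323488,   -0.87521217,  117.06172793])}
top {'fx': 351.0547303264097, 'fy': 351.0547303264097, 'cx': 257.2525250812298, 'cy': 195.54127555980347, 'k1': -0.034569957333112585, 'eye': array([ 0.43021665, -0.0177781 ,  0.9912675 ]), 'attitude': array([-174.76362747,    0.47681672,  -89.28561315])}
wrist {'fx': 271.0371536670034, 'fy': 271.0371536670034, 'cx': 257.64387920545227, 'cy': 191.26828385644922, 'k1': 0.003568946633472511, 'mount': array([[ 8.70734879e-05, -9.52814753e-01, -3.03552367e-01,
         7.68743795e-02],
       [ 9.99999959e-01, -3.15362277e-07,  2.87838197e-04,
        -4.63868402e-04],
       [-2.74352210e-04, -3.03552380e-01,  9.52814713e-01,
        -1.41225360e-01],
       [ 0.00000000e+00,  0.00000000e+00,  0.00000000e+00,
         1.00000000e+00]])}
```

View pics/top0.png

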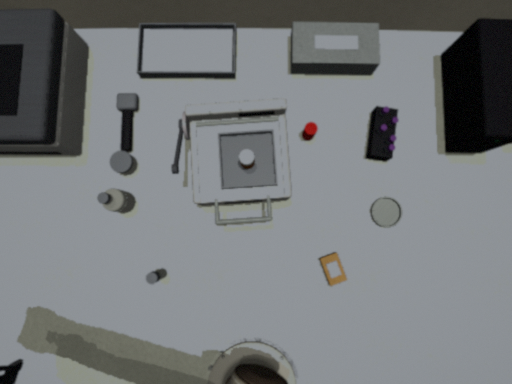

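View pics/scene0.png

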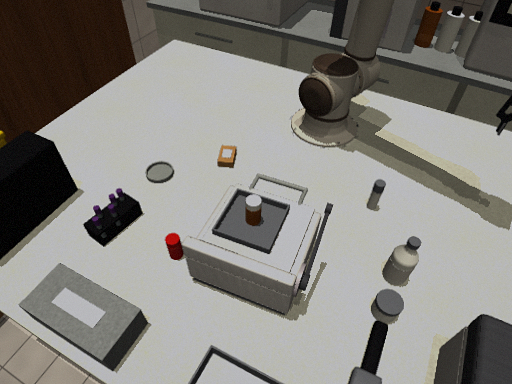

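View pics/wrist0.png

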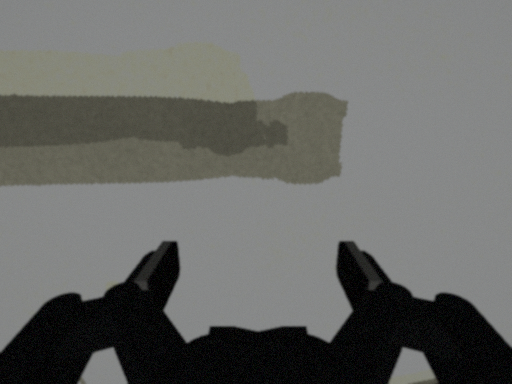

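```bash
cat > h.py <<'E'
import numpy as np, cv2
from scipy.spatial.transform import Rotation as R
from workcell import *
def ray(cal,u,v,T=None):
    x=(u-cal['cx'])/cal['fx']; y=(v-cal['cy'])/cal['fy']
    rd=np.hypot(x,y); r=rd
    for _ in range(20): r=rd/(1+cal['k1']*r*r)
    s=r/rd if rd>0 else 1
    d=np.array([x*s,y*s,1.])
    if T is None: o=np.array(cal['eye']); M=R.from_euler('xyz',cal['attitude'],degrees=True).as_matrix()
    else: o=T[:3,3]; M=T[:3,:3]
    d=M@d; return o,d/np.linalg.norm(d)
def onz(cal,u,v,z,T=None):
    o,d=ray(cal,u,v,T); return o+d*(z-o[2])/d[2]
def wristT(obs,cal):
    T=np.eye(4);T[:3,:3]=R.from_euler('xyz',obs['tcp_rot'],degrees=True).as_matrix();T[:3,3]=obs['ee_pos']
    return T@cal['mount']
def tri(r1,r2):
    (a,d),(b,e)=r1,r2
    s=np.linalg.lstsq(np.stack([d,-e],1),b-a,rcond=None)[0]
    p,q=a+s[0]*d,b+s[1]*e; return (p+q)/2,np.linalg.norm(p-q)
def crop(src,x0,y0,x1,y1,k,out):
    im=cv2.imread(src)[y0:y1,x0:x1]
    cv2.imwrite(out,cv2.resize(im,None,fx=k,fy=k,interpolation=cv2.INTER_CUBIC))
E
python3 - <<'E'
from h import *
crop('pics/top0.png',160,90,320,240,5,'pics/top0c.png')
crop('pics/scene0.png',140,140,340,310,4,'pics/scene0c.png')
E
```

```text
(no output)
```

View pics/top0c.png

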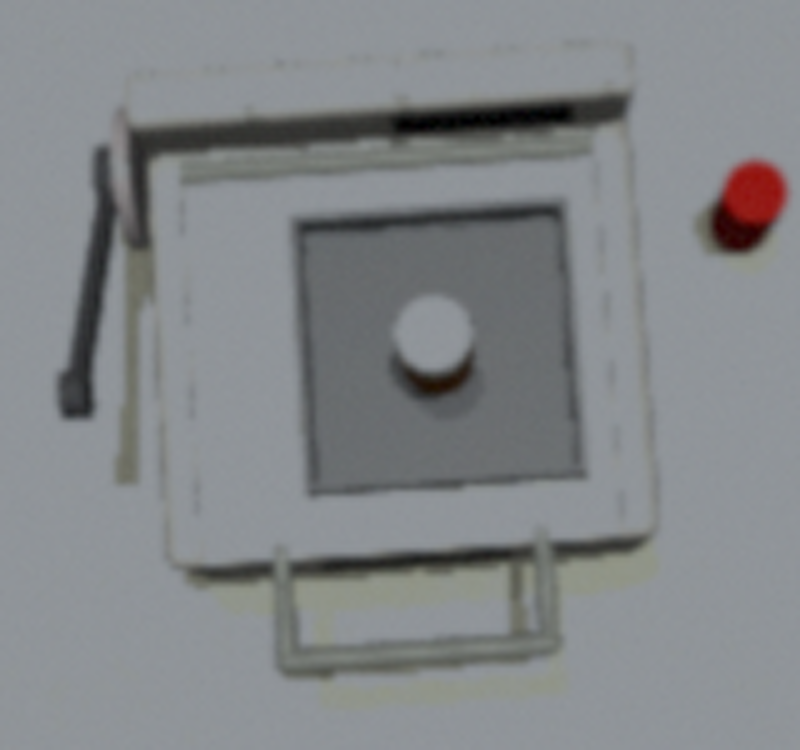

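View pics/scene0c.png

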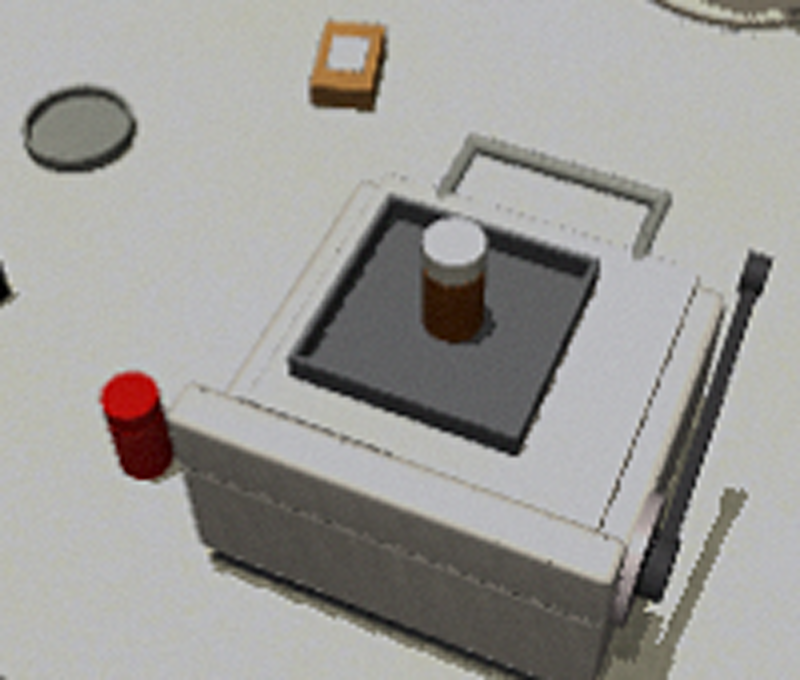

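```bash
cat > m.py <<'E'
from h import *
t=get_calibration('top');s=get_calibration('scene')
T=lambda u,v:(160+u/5-.4,90+v/5-.4)
S=lambda u,v:(140+u/4-.4,140+v/4-.4)
print('cap top',onz(t,*T(433,335),.195),'scene',onz(s,*S(456,240),.195))
for n,a,b in (('barL',(288,663),(667,196)),('barR',(553,645),(473,141)),('tip',(76,393),(757,272)),('red',(755,193),(131,395))):
    print(n,'z.121',onz(t,*T(*a),.121),onz(s,*S(*b),.121),'tri',tri(ray(t,*T(*a)),ray(s,*S(*b))))
c=[onz(t,*T(*p),.143) for p in((295,217),(565,203),(585,475),(310,493))]
print('tray',c,np.mean(c,0))
for f,cal in(('top0',t),('scene0',s)):
    im=cv2.imread(f'pics/{f}.png')
    # dish
    x0,y0,x1,y1=(365,192,408,234) if f=='top0' else (140,155,180,190)
    g=cv2.cvtColor(im,cv2.COLOR_BGR2GRAY)[y0:y1,x0:x1]
    bg=np.median(np.r_[g[0],g[-1]])
    m=(cv2.absdiff(g,np.uint8(bg))>12).astype(np.uint8)
    cs=max(cv2.findContours(m,0,2)[0],key=cv2.contourArea)
    (u,v),ax,_=cv2.fitEllipse(cs); print(f,'dish',u+x0,v+y0,ax,onz(cal,u+x0,v+y0,.012))
a=np.array([tri(ray(t,*T(*A)),ray(s,*S(*B)))[0] for A,B in(((288,663),(667,196)),((553,645),(473,141)))])
d=a[0]-a[1]; yaw=np.arctan2(-d[0],d[1]); print('yaw deg',np.degrees(yaw))
mid=a.mean(0); o=mid[:2]+.15*np.array([np.cos(yaw),np.sin(yaw)]);print('reader',o,mid)
E
python3 m.py
```

```text
cap top [0.59285441 0.01633251 0.195     ] scene [0.59329732 0.01861584 0.195     ]
barL z.121 [0.44243517 0.08880741 0.121     ] [0.43831312 0.09176956 0.121     ] tri (array([0.44166662, 0.09047533, 0.12356005]), np.float64(0.004199858455602795))
barR z.121 [ 0.45296642 -0.042291    0.121     ] [ 0.45190799 -0.04028056  0.121     ] tri (array([ 0.45250996, -0.04124608,  0.12120658]), np.float64(0.002264076123127233))
tip z.121 [0.57657203 0.19890798 0.121     ] [0.47199469 0.16422054 0.121     ] tri (array([0.55970877, 0.17556357, 0.21922828]), np.float64(0.0022921299843565246))
red z.121 [ 0.6829523  -0.14269446  0.121     ] [ 0.72416385 -0.11931442  0.121     ] tri (array([ 0.69785952, -0.14955145,  0.0682279 ]), np.float64(0.0016058459616307352))
tray [array([0.66204612, 0.08776962, 0.143     ]), array([ 0.67042814, -0.04564964,  0.143     ]), array([ 0.5351441 , -0.05648194,  0.143     ]), array([0.5247943 , 0.07725586, 0.143     ])] [0.59810317 0.01572348 0.143     ]Traceback (most recent call last):
  File "m.py", line 16, in <module>
    m=(cv2.absdiff(g,np.uint8(bg))>12).astype(np.uint8)
       ~~~~~~~~~~~^^^^^^^^^^^^^^^^
cv2.error: OpenCV(4.12.0) :-1: error: (-5:Bad argument) in function 'absdiff'
> Overload resolution failed:
>  - src2 is not a numpy array, neither a scalar
>  - Expected Ptr<cv::UMat> for argument 'src2'
```

```bash
sed -i 's/cv2.absdiff(g,np.uint8(bg))/abs(g.astype(int)-bg)/' m.py; python3 m.py | tail -4
python3 -c "
from h import *
crop('pics/top0.png',360,190,410,235,10,'pics/dish.png')"
```

```text
top0 dish 385.4948387145996 211.78458404541016 (30.80312156677246, 32.5052375793457) [ 0.47848025 -0.36739212  0.012     ]
scene0 dish 159.38855171203613 172.01807975769043 (22.294204711914062, 29.10043716430664) [ 0.48322302 -0.36317253  0.012     ]
yaw deg 4.705993018660362
reader [0.59658261 0.03692104] [0.44708829 0.02461463 0.12238331]
```

View pics/dish.png

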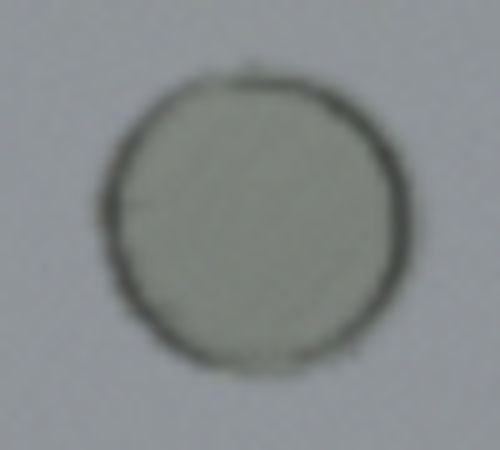

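Request:
{"name": "play_rows", "arguments": {"commands": "1 5 -6 20 -5;1 20 -25 50 -12;1 45 -55 80 -19;1 75 -85 100 -26;1 105 -120 105 -33;1 135 -155 105 -40;1 165 -190 105 -47;1 190 -220 105 -54;1 210 -240 105 -61;1 220 -255 105 -68", "force": 40}}

```text
time: 0.98
ee_pos: [0.372, 0.2716, 0.3361]
tcp_rot: [180.0, 0.0, 95.7]
wrist_force: [-0.3, 1.0, -0.8]
opening: 0.0858
```

Request:
{"name": "play_rows", "arguments": {"commands": "1 10 -12 0 -1.4;1 35 -40 0 -1.4;1 60 -70 0 -1.4;1 90 -105 0 -1.4;1 120 -140 0 -1.4;1 150 -175 0 -1.4;1 180 -205 0 -1.4;1 205 -235 0 -1.4;1 220 -250 0 -1.4;1 223 -257 0 -1.4"}}

```text
time: 1.82
ee_pos: [0.5959, 0.0134, 0.3337]
tcp_rot: [-179.8, 0.0, 94.6]
wrist_force: [0.3, 0.1, -1.1]
opening: 0.0851
```

Run:
```python
from h import *
o=get_obs(); print(o['ee_pos'],o['tcp_rot'],o['time'],o['q'])
cv2.imwrite("pics/w1.png",cv2.cvtColor(camera("wrist"),cv2.COLOR_RGB2BGR))
c=get_calibration('wrist')
import pickle; pickle.dump(wristT(o,c),open('w1.pkl','wb'))
```

```text
[0.5959484  0.01342239 0.33367541] [-1.79840613e+02  3.39224491e-02  9.45521564e+01] 1.8167 [ 1.31074117e+00  1.61723613e+01  3.47493718e+01  1.08734225e+02
 -4.28803058e-02  8.67586908e+01]
```

View pics/w1.png

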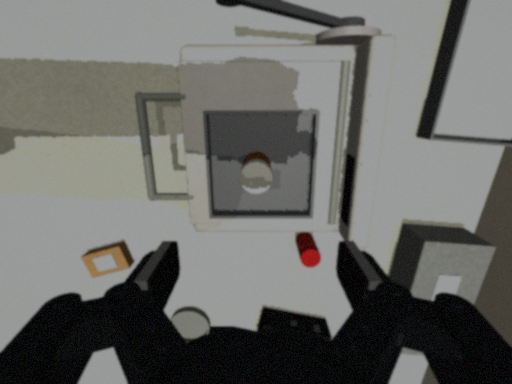

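The wrist view shows the white cap of the amber jar at about (257,179) in the tray, the red jar at (309,252), the bar from (139,96) to (151,199) and the dish at (190,323).

Run:
```python
from h import *
import pickle; T=pickle.load(open('w1.pkl','rb')); c=get_calibration('wrist')
im=cv2.imread('pics/w1.png'); g=cv2.cvtColor(im,cv2.COLOR_BGR2GRAY)
m=np.zeros_like(g); m[155:205,230:285]=(g[155:205,230:285]>115)
cs=max(cv2.findContours(m,0,2)[0],key=cv2.contourArea); print(cv2.boundingRect(cs),cv2.fitEllipse(cs))
for p in((257,177),(257,179)): print('cap',onz(c,*p,.195,T))
print('bar',onz(c,141,96,.121,T),onz(c,153,198,.121,T))
print('dish',onz(c,190,323,.012,T), 'tip',onz(c,228,1,.219,T))
crop('pics/w1.png',220,140,300,200,8,'pics/w1c.png')
```

```text
(242, 163, 30, 18) ((257.5458068847656, 171.29933166503906), (15.456780433654785, 30.682361602783203), 102.47189331054688)
cap [0.59523787 0.01715794 0.195     ]
cap [0.59541149 0.01495972 0.195     ]
bar [0.44589281 0.08908795 0.121     ] [ 0.45560639 -0.04349136  0.121     ]
dish [ 0.48187666 -0.36026882  0.012     ] tip [0.5599039  0.16796863 0.219     ]
```

View pics/w1c.png

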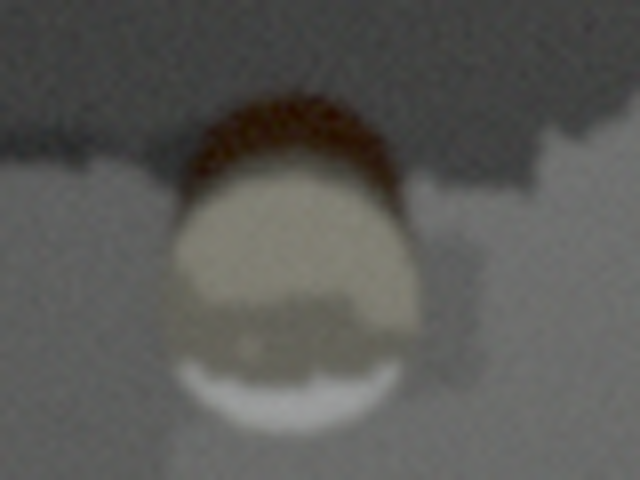

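Request:
{"name": "play_rows", "arguments": {"commands": "1 1 -0.5 0 0;1 1 -0.5 -20 0;1 1 -0.5 -45 0;1 1 -0.5 -75 0;1 1 -0.5 -105 0;1 1 -0.5 -130 0;1 1 -0.5 -150 0;1 1 -0.5 -165 0;1 1 -0.5 -178 0;1 1 -0.5 -186 0"}}

```text
time: 2.7
ee_pos: [0.593, 0.0181, 0.1493]
tcp_rot: [-179.9, -0.0, 94.8]
wrist_force: [0.0, 0.4, -0.3]
opening: 0.0855
```

Request:
{"name": "play_rows", "arguments": {"commands": "0.9 0 0 0 0;0.7 0 0 0 0;0.55 0 0 0 0;0.45 0 0 0 0;0.4 0 0 0 0;0.35 0 0 0 0;0.3 0 0 0 0;0.3 0 0 0 0;0.3 0 0 0 0;0.3 0 0 0 0", "force": 25}}

```text
time: 3.53
ee_pos: [0.5947, 0.0167, 0.1515]
tcp_rot: [179.9, -0.0, 94.7]
wrist_force: [-2.0, 1.1, 6.0]
opening: 0.0354
```

Request:
{"name": "play_rows", "arguments": {"commands": "0.2 0 0 0 0;0.2 0 0 3 0;0.2 0 0 8 0;0.2 0 0 16 0;0.2 0 0 28 0;0.2 0 0 42 0;0.2 0 0 58 0;0.2 0 0 75 0;0.2 0 0 88 0;0.2 0 0 95 0"}}

```text
time: 4.37
ee_pos: [0.5947, 0.0165, 0.2482]
tcp_rot: [179.8, 0.0, 94.7]
wrist_force: [-0.1, -0.8, -0.6]
opening: 0.0356
```

Run:
```python
from h import *
o=get_obs(); print(o['ee_pos'],o['wrist_force'],o['opening'])
cv2.imwrite("pics/s2.png",cv2.cvtColor(camera("scene"),cv2.COLOR_RGB2BGR))
crop('pics/s2.png',170,130,340,260,4.5,'pics/s2c.png')
```

```text
[0.59473478 0.01651115 0.24819064] [-0.14786303 -0.79228313 -0.58906362] 0.03557163928076797
```

View pics/s2c.png

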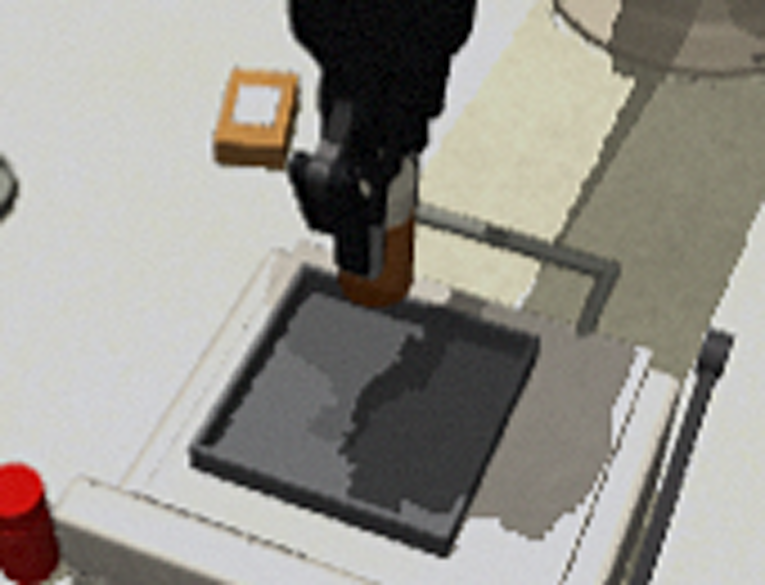

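Request:
{"name": "play_rows", "arguments": {"commands": "0.2 -2 -6 0 0;0.2 -6 -20 0 0;0.2 -13 -44 0 0;0.2 -22 -74 0 0;0.2 -32 -106 0 0;0.2 -42 -140 0 0;0.2 -52 -174 0 0;0.2 -62 -208 0 0;0.2 -72 -242 0 0;0.2 -82 -276 0 0"}}

```text
time: 5.25
ee_pos: [0.5103, -0.2617, 0.2444]
tcp_rot: [-179.9, -0.0, 94.7]
wrist_force: [-0.0, 0.3, -0.5]
opening: 0.0352
```

Request:
{"name": "play_rows", "arguments": {"commands": "0.2 -10 -33 -10 0;0.2 -18 -60 -30 0;0.2 -24 -82 -55 0;0.2 -28 -97 -85 0;0.2 -31 -105 -115 0;0.2 -31 -105 -140 0;0.2 -31 -105 -160 0;0.2 -31 -105 -175 0;0.2 -31 -105 -183 0;0.2 -31 -105 -185 0"}}

```text
time: 6.08
ee_pos: [0.4794, -0.3642, 0.0579]
tcp_rot: [-179.8, -0.1, 94.7]
wrist_force: [-0.1, -0.7, -1.0]
opening: 0.0357
```

Run:
```python
from h import *
o=get_obs(); print(o['ee_pos'],o['wrist_force'],o['opening'])
cv2.imwrite("pics/s3.png",cv2.cvtColor(camera("scene"),cv2.COLOR_RGB2BGR))
crop('pics/s3.png',100,100,220,200,6,'pics/s3c.png')
```

```text
[ 0.47944782 -0.3641982   0.05793843] [-0.10587436 -0.7140918  -1.0453915 ] 0.035683471508393474
```

View pics/s3c.png

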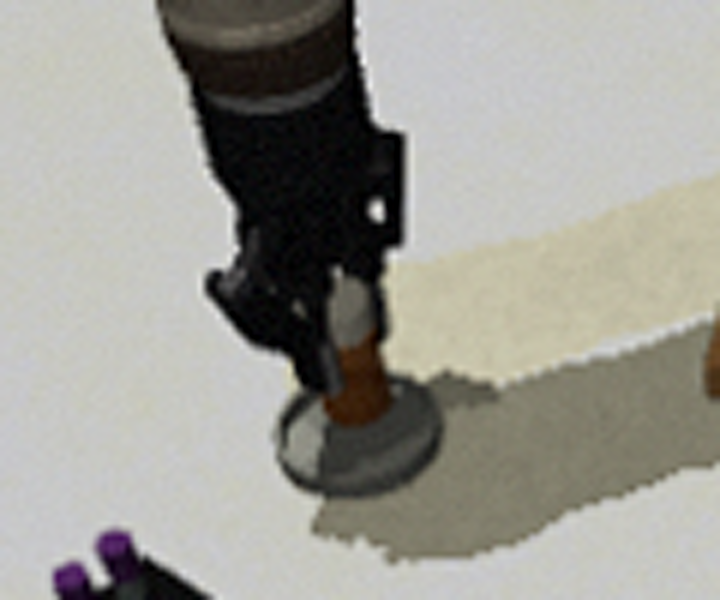

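Request:
{"name": "play_rows", "arguments": {"commands": "0.2 0 0 -6 0;0.2 0 0 -14 0;0.2 0 0 -19 0;0.2 0 0 -22 0;0.2 0 0 -24 0;0.2 0 0 -25 0;0.2 0 0 -26 0;0.2 0 0 -26 0"}}

```text
time: 6.8
ee_pos: [0.4814, -0.3645, 0.0343]
tcp_rot: [180.0, 0.0, 94.7]
wrist_force: [-0.3, 0.3, -0.3]
opening: 0.0353
```

Request:
{"name": "play_rows", "arguments": {"commands": "0.2 0 0 -1 0;0.2 0 0 -2 0;0.2 0 0 -2 0;0.2 0 0 -2 0"}}

```text
time: 7.13
ee_pos: [0.4813, -0.3644, 0.0323]
tcp_rot: [-180.0, -0.0, 94.7]
wrist_force: [0.1, 0.4, -1.8]
opening: 0.0352
```

Request:
{"name": "play_rows", "arguments": {"commands": "0.2 0 0 -1 0;0.2 0 0 -1 0;0.2 0 0 -2 0;0.2 0 0 -2 0;0.2 0 0 -2 0"}}

```text
time: 7.55
ee_pos: [0.4815, -0.3646, 0.0315]
tcp_rot: [180.0, 0.0, 94.7]
wrist_force: [-3.6, 1.4, 8.2]
opening: 0.0354
```

Request:
{"name": "play_rows", "arguments": {"commands": "0.45 0 0 0 0;0.5 0 0 0 0;0.6 0 0 0 0;0.7 0 0 0 0;0.8 0 0 0 0;0.8 0 0 0 0;0.8 0 0 0 0"}}

```text
time: 8.13
ee_pos: [0.4813, -0.3644, 0.0302]
tcp_rot: [-180.0, -0.0, 94.7]
wrist_force: [0.1, -0.2, -0.4]
opening: 0.0681
```

Request:
{"name": "play_rows", "arguments": {"commands": "0.8 0 0 3 0;0.8 0 0 10 0;0.8 0 0 22 0;0.8 0 0 40 0;0.8 0 0 65 0;0.8 0 0 95 0;0.8 0 0 130 0;0.8 0 0 165 0;0.8 0 0 190 0;0.8 0 0 200 0"}}

```text
time: 8.97
ee_pos: [0.4819, -0.3649, 0.2363]
tcp_rot: [179.7, 0.3, 94.7]
wrist_force: [0.8, -0.4, 0.1]
opening: 0.0684
```

Run:
```python
from h import *
o=get_obs(); print(o['ee_pos'],o['tcp_rot'],o['time'])
cv2.imwrite("pics/w4.png",cv2.cvtColor(camera("wrist"),cv2.COLOR_RGB2BGR))
cv2.imwrite("pics/s4.png",cv2.cvtColor(camera("scene"),cv2.COLOR_RGB2BGR))
crop('pics/s4.png',100,100,220,200,6,'pics/s4c.png')
```

```text
[ 0.48194595 -0.36492964  0.23627299] [179.70932744   0.261733    94.73908829] 8.9667
```

View pics/s4c.png

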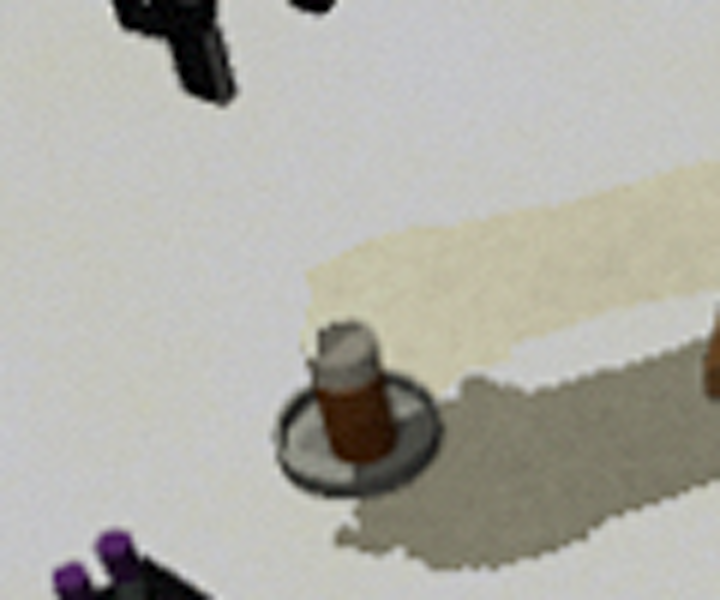

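View pics/w4.png

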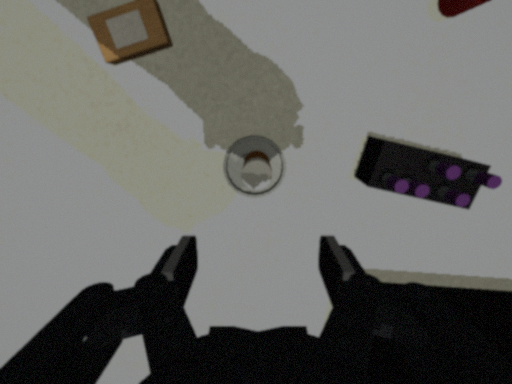

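The jar stands on the dish floor near its centre: scene crop (360,440), wrist (256,168). Next is the bar.

Request:
{"name": "play_rows", "arguments": {"commands": "0.6 -1 8 5 0;0.5 -3 30 10 0;0.45 -5 60 15 0;0.45 -8 95 20 0;0.45 -11 130 20 0;0.45 -14 166 20 0;0.45 -17 202 20 0;0.45 -20 238 20 0;0.45 -23 274 20 0;0.45 -26 310 20 0"}}

```text
time: 9.9
ee_pos: [0.4538, -0.0524, 0.2486]
tcp_rot: [-179.9, -0.0, 94.7]
wrist_force: [1.0, -0.4, 0.2]
opening: 0.0384
```

Request:
{"name": "play_rows", "arguments": {"commands": "0.45 -3 30 0 0;0.45 -5 55 0 0;0.45 -6 70 0 0;0.45 -6.5 77 0 0;0.45 -6.5 79 0 0;0.45 -6.5 79 0 0;0.45 -6.5 79 0 0"}}

```text
time: 10.48
ee_pos: [0.4487, 0.0239, 0.2498]
tcp_rot: [-179.9, 0.0, 94.7]
wrist_force: [0.1, 0.5, 0.2]
opening: 0.0385
```

Run:
```python
from h import *
o=get_obs(); print(o['ee_pos'],o['tcp_rot'],o['time'],o['opening'])
cv2.imwrite("pics/w5.png",cv2.cvtColor(camera("wrist"),cv2.COLOR_RGB2BGR))
c=get_calibration('wrist')
import pickle; pickle.dump(wristT(o,c),open('w5.pkl','wb'))
```

```text
[0.44866323 0.02394243 0.24976821] [-1.79947647e+02  1.09634114e-02  9.47121824e+01] 10.4833 0.03854975332396568
```

View pics/w5.png

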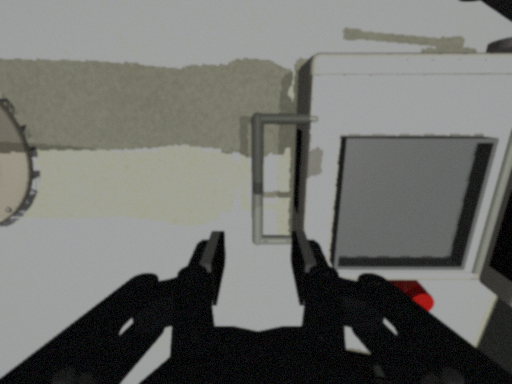

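Run:
```python
from h import *
import pickle; T=pickle.load(open('w5.pkl','rb')); c=get_calibration('wrist')
for p in((258,119),(258,239)): print(onz(c,*p,.121,T))
```

```text
[0.44426325 0.08787555 0.121     ]
[ 0.45488187 -0.04018548  0.121     ]
```

Request:
{"name": "play_rows", "arguments": {"commands": "0.45 0 0 -8 0;0.45 0 0 -25 0;0.45 0 0 -48 0;0.45 0 0 -72 0;0.45 0 0 -96 0;0.45 0 0 -115 0;0.45 0 0 -130 0;0.45 0 0 -139 0;0.45 0 0 -143 0;0.45 0 0 -143 0"}}

```text
time: 11.37
ee_pos: [0.4485, 0.0242, 0.1066]
tcp_rot: [-179.9, 0.0, 94.7]
wrist_force: [0.0, 0.6, 0.2]
opening: 0.0389
```

Request:
{"name": "play_rows", "arguments": {"commands": "0.3 1 0 0 0;0.2 1 0 0 0;0.1 1 0 0 0;0 1 0 0 0;0 1 0 0 0;0 1 0 0 0;0 1 0 0 0", "force": 40}}

```text
time: 11.95
ee_pos: [0.448, 0.0243, 0.1083]
tcp_rot: [-179.8, 0.0, 94.7]
wrist_force: [-13.8, -1.3, 9.9]
opening: 0.0101
```

Run:
```python
import numpy as np
# shifts from grip pose for flap angle a
y=np.radians(4.7)
for a in np.arange(0,.68,.06):
    h=.25*(1-np.cos(a));print(round(a,2),np.round(1e3*np.array([h*np.cos(y),h*np.sin(y),.25*np.sin(a)]),1))
```

```text
0.0 [0. 0. 0.]
0.06 [ 0.4  0.  15. ]
0.12 [ 1.8  0.1 29.9]
0.18 [ 4.   0.3 44.8]
0.24 [ 7.1  0.6 59.4]
0.3 [11.1  0.9 73.9]
0.36 [16.   1.3 88.1]
0.42 [ 21.7   1.8 101.9]
0.48 [ 28.2   2.3 115.4]
0.54 [ 35.5   2.9 128.5]
0.6 [ 43.5   3.6 141.2]
0.66 [ 52.3   4.3 153.3]
```

Request:
{"name": "play_rows", "arguments": {"commands": "0 -1 0 0 0;0 -2 0 4 0;0 -2 0 10 0;0 -1 0 17 0;0 -1 0 25 0;0 0 0 33 0;0 1.5 0 42 0;0 3.5 0.5 51 0;0 5 0.5 59 0;0 5 0.5 59 0"}}

```text
time: 12.78
ee_pos: [0.4549, 0.0249, 0.1682]
tcp_rot: [180.0, 0.0, 94.7]
wrist_force: [-4.6, -4.0, -1.5]
opening: 0.0103
```

Run:
```python
from h import *
o=get_obs(); print(o['ee_pos'],o['tcp_rot'],o['wrist_force'],o['opening'])
cv2.imwrite("pics/s6.png",cv2.cvtColor(camera("scene"),cv2.COLOR_RGB2BGR))
crop('pics/s6.png',140,110,340,280,4,'pics/s6c.png')
```

```text
[0.45487498 0.02490204 0.16821623] [1.79981234e+02 2.30885669e-02 9.47325846e+01] [-4.61868367 -4.00200274 -1.5395106 ] 0.010307352137947534
```

View pics/s6c.png

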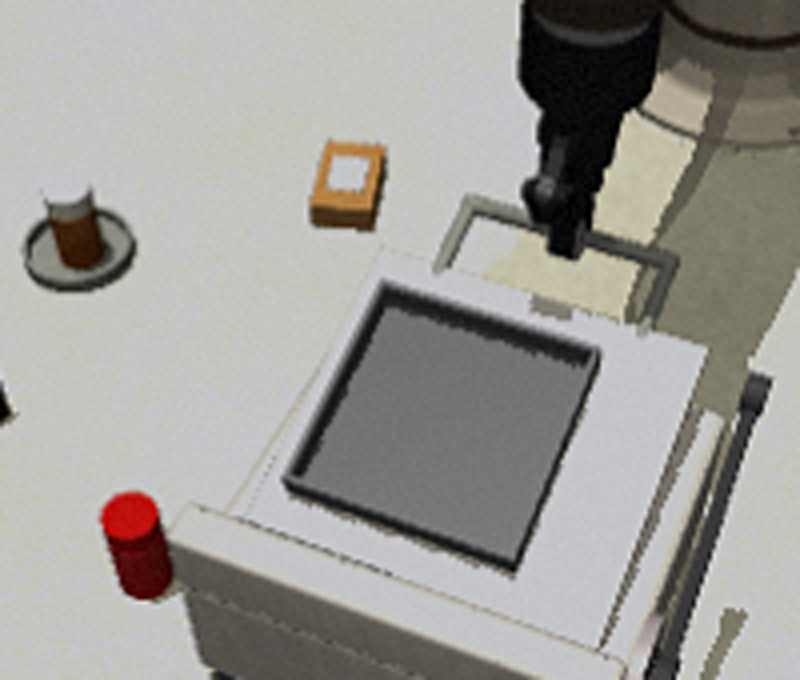

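Request:
{"name": "play_rows", "arguments": {"commands": "0 2 0.2 8 0;0 5 0.4 18 0;0 9 0.7 29 0;0 14 1.2 41 0;0 20 1.7 54 0;0 26 2.2 66 0;0 32 2.7 76 0;0 38 3.2 85 0;0 43 3.6 92 0;0 45 3.8 94 0"}}

```text
time: 13.67
ee_pos: [0.4986, 0.0285, 0.2628]
tcp_rot: [-179.9, 0.0, 94.7]
wrist_force: [-16.9, -6.0, 7.8]
opening: 0.0103
```

Request:
{"name": "play_rows", "arguments": {"commands": "0 0 0 0 0;0 0 0 0 0;0 0 0 0 0;0 0 0 0 0"}}

```text
time: 14.0
ee_pos: [0.498, 0.0284, 0.2621]
tcp_rot: [-179.9, 0.0, 94.7]
wrist_force: [-14.2, -5.1, 7.3]
opening: 0.0104
```

Run:
```python
from h import *
o=get_obs(); print(o['ee_pos'],o['tcp_rot'],o['wrist_force'],o['opening'])
cv2.imwrite("pics/s7.png",cv2.cvtColor(camera("scene"),cv2.COLOR_RGB2BGR))
cv2.imwrite("pics/t7.png",cv2.cvtColor(camera("top"),cv2.COLOR_RGB2BGR))
crop('pics/s7.png',140,110,340,280,4,'pics/s7c.png')
crop('pics/t7.png',160,90,320,240,5,'pics/t7c.png')
```

```text
[0.49798961 0.02841077 0.26207882] [-1.79876926e+02  3.95674775e-02  9.47259066e+01] [-14.15606981  -5.11279169   7.30924198] 0.010439757241712883
```

View pics/s7c.png

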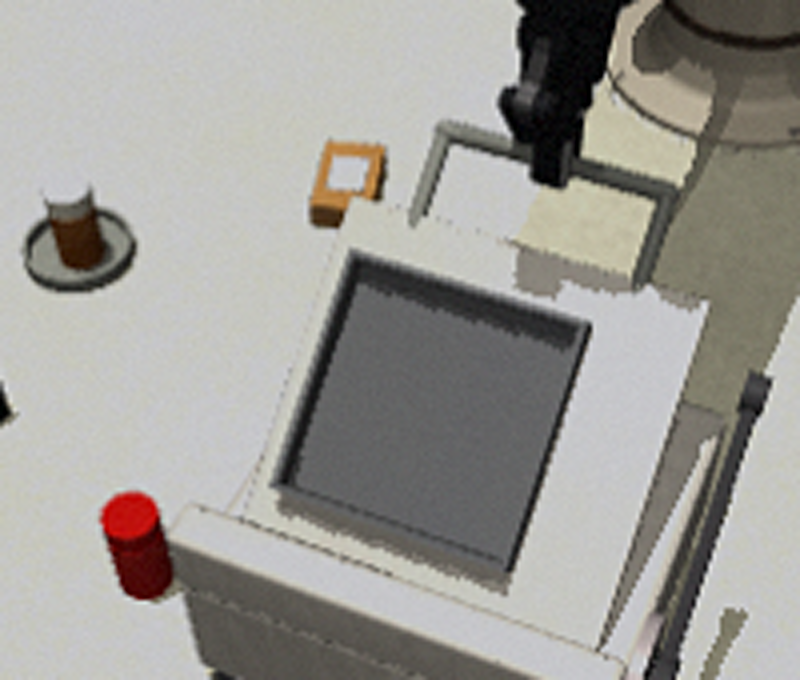

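View pics/t7c.png

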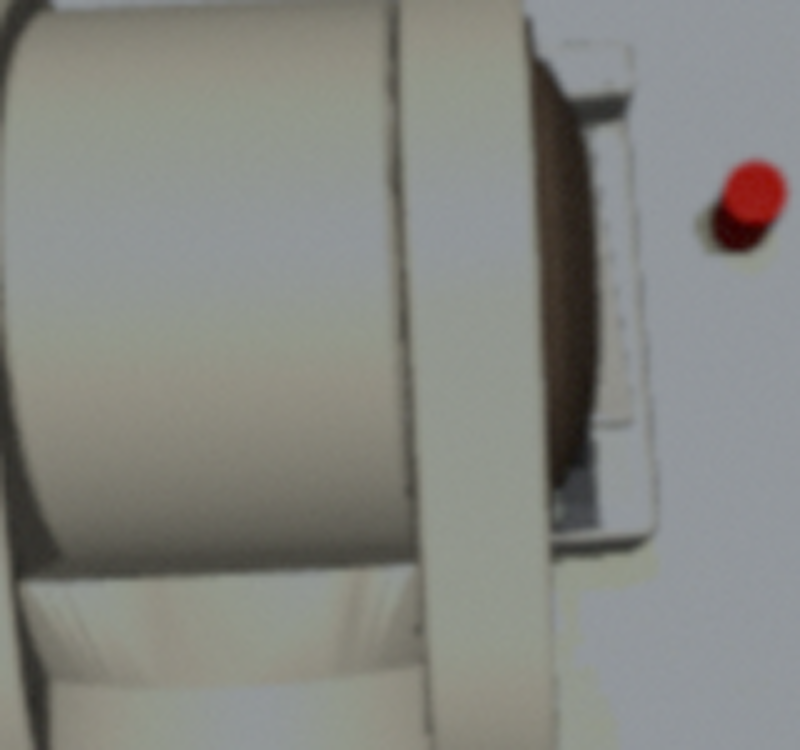

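Run:
```python
from h import *
s=get_calibration('scene'); y=np.radians(4.7)
X=np.array([np.cos(y),np.sin(y),0]);Y=np.array([-np.sin(y),np.cos(y),0])
H=np.array([.5968,.0362,0])+.1*X+[0,0,.121]
def ang(p,yy,dy0):
    o,d=ray(s,140+p[0]/4-.4,dy0+p[1]/4-.4)
    q=o+d*(yy-(o-H)@Y)/(d@Y); x,z=-(q-H)@X,q[2]-H[2]; return np.round([np.arctan2(z,x),np.hypot(x,z)],3)
print('shut',ang((667,196),.063,140),ang((473,141),-.063,140),'tip',ang((757,272),.141,140),ang((757,392),.141,110))
print('now',ang((672,190),.063,110),ang((443,128),-.063,110))
# from tcp: bar 14mm behind TCP
p=get_obs()['ee_pos']; b=p+[0,0,.014]; r=b-H; print('tcp',np.arctan2(r[2],-r@X),np.hypot(r[2],r@X))
```

```text
shut [-0.118  0.288] [0.015 0.247] tip [0.36  0.171] [0.36  0.171]
now [0.514 0.26 ] [0.674 0.248]
tcp 0.6616336885233388 0.25236291934133187
```

Run:
```python
from h import *
import pickle
s=get_calibration('scene');t=get_calibration('top');w=get_calibration('wrist'); y=np.radians(4.7)
X=np.array([np.cos(y),np.sin(y),0]);Y=np.array([-np.sin(y),np.cos(y),0])
H=np.array([.5968,.0362,0])+.1*X+[0,0,.121]
A=np.linspace(-.2,1.2,1401)
def fit(r,rad,yy,n):
    o,d=r; P=H+yy*Y-rad*np.cos(A)[:,None]*X+rad*np.sin(A)[:,None]*[0,0,1]
    e=np.linalg.norm(np.cross(P-o,d),axis=1); i=e.argmin(); print(n,A[i].round(3),'miss mm',(1e3*e[i]).round(1)); return e
S=lambda u,v,o:(140+u/4-.4,o+v/4-.4)
e=fit(ray(s,*S(757,272,140)),.16,.141,'tip scene')
f=fit(ray(t,160+76/5-.4,90+393/5-.4),.16,.141,'tip top')
g=fit(ray(w,228,1,pickle.load(open('w1.pkl','rb'))),.16,.141,'tip wrist')
print('joint',A[(e**2+f**2).argmin()],A[(e**2+f**2+g**2).argmin()])
fit(ray(s,*S(672,190,110)),.25,.062,'barL now');fit(ray(s,*S(443,128,110)),.25,-.062,'barR now')
fit(ray(s,*S(667,196,140)),.25,.062,'barL shut');fit(ray(s,*S(473,141,140)),.25,-.062,'barR shut')
```

```text
tip scene 0.61 miss mm 1.8
tip top 0.669 miss mm 0.4
tip wrist 0.634 miss mm 5.9
joint 0.667 0.655
barL now 0.607 miss mm 5.1
barR now 0.674 miss mm 2.0
barL shut 0.01 miss mm 6.8
barR shut 0.006 miss mm 2.0
```

Run:
```python
from h import *
crop('pics/s7.png',270,175,340,290,5.2,'pics/p1.png')
cv2.imwrite("pics/w8.png",cv2.cvtColor(camera("wrist"),cv2.COLOR_RGB2BGR))
```

```text
(no output)
```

View pics/p1.png

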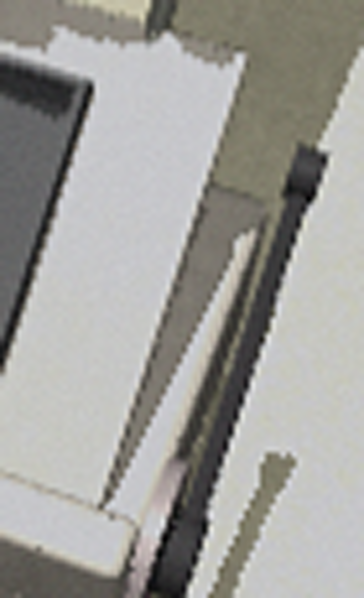

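View pics/w8.png

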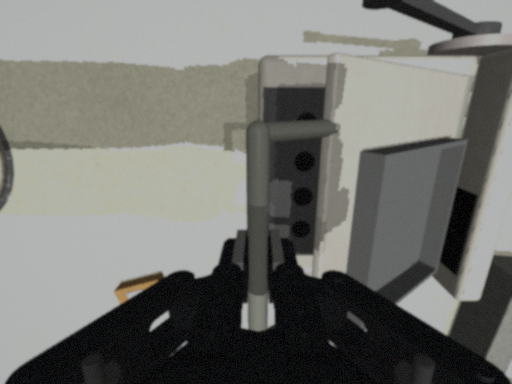

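Run:
```python
from h import *
s=get_calibration('scene');t=get_calibration('top');w=get_calibration('wrist');T=wristT(get_obs(),w); y=np.radians(4.7)
X=np.array([np.cos(y),np.sin(y),0]);Z=np.array([0,0,1.])
def la(c,p,q,n,T=None):
    N=np.cross(ray(c,*p,T)[1],ray(c,*q,T)[1]); a=N@X;b=N@Z  # -cos a+ sin b=0
    print(n,round(np.arctan2(a,b)%np.pi,3))
P=lambda u,v:(270+u/5.2-.4,175+v/5.2-.4)
la(s,P(285,230),P(195,500),'pointer scene');la(s,P(306,172),P(180,548),'pointer scene2');la(s,P(242,60),P(103,508),'flap scene')
TT=lambda u,v:(160+u/5-.4,90+v/5-.4)
la(t,TT(76,393),TT(104,170),'pointer top');la(t,TT(82,368),TT(104,205),'pointer top2')
la(w,(375,1),(485,30),'pointer wrist',T);la(w,(335,57),(475,75),'flap wrist',T)
```

```text
pointer scene 0.439
pointer scene2 0.398
flap scene 0.787
pointer top 0.572
pointer top2 0.597
pointer wrist 0.513
flap wrist 0.569
```

Run:
```python
from h import *
crop('pics/w8.png',230,110,350,190,6,'pics/w8a.png');crop('pics/w8.png',312,0,512,80,4,'pics/w8b.png')
```

```text
(no output)
```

View pics/w8a.png

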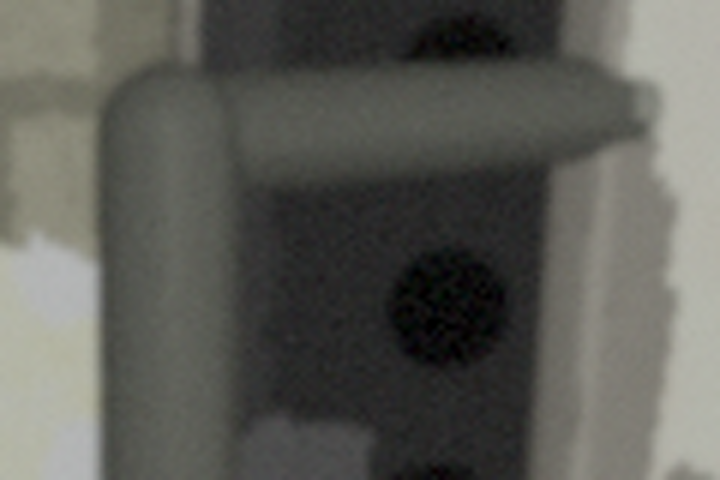

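View pics/w8b.png

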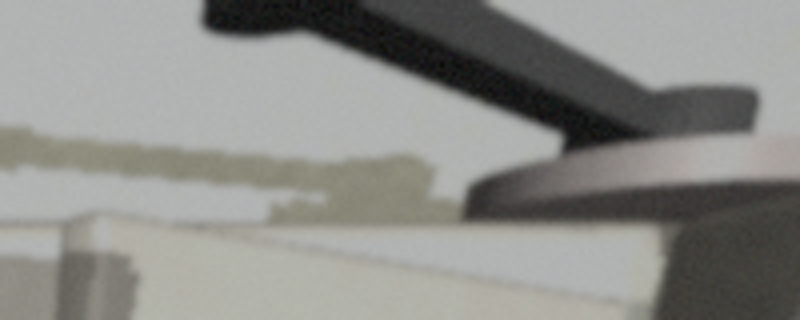

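Run:
```python
from h import *
w=get_calibration('wrist');o=get_obs();T=wristT(o,w); y=np.radians(4.7)
X=np.array([np.cos(y),np.sin(y),0]);Y=np.array([-np.sin(y),np.cos(y),0])
H=np.array([.5968,.0362,0])+.1*X+[0,0,.121]
print('eye lat',(T[:3,3]-H)@Y,o['ee_pos'],o['wrist_force'])
def pt(p,yy,n):
    a,d=ray(w,*p,T); q=a+d*(yy-(a-H)@Y)/(d@Y); x,z=-(q-H)@X,q[2]-H[2]; print(n,'x,z',np.round([x,z],4),'ang',round(np.arctan2(z,x),3),'r',round(np.hypot(x,z),4)); return np.array([x,z])
B=lambda u,v:(312+u/4-.4,v/4-.4)
pt((230+165/6-.4,110+65/6-.4),.065,'bar end')
pt((230+240/6-.4,110+190/6-.4),.055,'rod inner corner')
pt(B(100,215),.105,'flap corner')
for yy in(.137,.145):
  a=pt(B(310,32),yy,'ptr lower edge tip end');b=pt(B(550,123),yy,'root end');d=a-b;print('dir',np.arctan2(d[1],d[0]))
a=pt(B(490,5),.137,'u');b=pt(B(655,93),.137,'u');d=a-b;print('dir',np.arctan2(d[1],d[0]))
```

```text
eye lat 0.07726391548037471 [0.49797651 0.02840829 0.26205974] [-14.01638184  -5.95057072   7.95519204]
bar end x,z [0.1992 0.05  ] ang 0.246 r 0.2054
rod inner corner x,z [0.191  0.1063] ang 0.508 r 0.2186
flap corner x,z [0.1541 0.1125] ang 0.631 r 0.1908
ptr lower edge tip end x,z [0.114  0.0792] ang 0.607 r 0.1388
root end x,z [0.0376 0.0227] ang 0.544 r 0.0439
dir 0.6364942654367055
ptr lower edge tip end x,z [0.1026 0.052 ] ang 0.469 r 0.1151
root end x,z [ 0.016 -0.012] ang -0.643 r 0.02
dir 0.6364942654367055
u x,z [0.0923 0.0909] ang 0.778 r 0.1295
u x,z [0.0321 0.0445] ang 0.945 r 0.0549
dir 0.6575098841713012
```

Request:
{"name": "play_rows", "arguments": {"commands": "0 -0.7 0 0.5 0;0 -1.4 0 0.8 0;0 -1.4 0 0.8 0;0 -1.4 0 0.8 0;0 -1.4 0 0.8 0;0 -1.4 0 0.8 0;0 -1.4 0 0.8 0"}}

```text
time: 14.73
ee_pos: [0.4979, 0.0284, 0.2622]
tcp_rot: [-180.0, 0.1, 94.7]
wrist_force: [-5.1, -5.8, -0.3]
opening: 0.0104
```

Run:
```python
from h import *
o=get_obs(); y=np.radians(4.7)
X=np.array([np.cos(y),np.sin(y),0]);H=np.array([.5968,.0362,0])+.1*X+[0,0,.121]
r=o['ee_pos']+[0,0,.0127]-H; print(o['time'],o['ee_pos'],o['wrist_force'],o['opening'],'flap',np.arctan2(r[2],-r@X),np.hypot(r[2],r@X))
cv2.imwrite("pics/s9.png",cv2.cvtColor(camera("scene"),cv2.COLOR_RGB2BGR))
```

```text
14.7333 [0.49794062 0.02840386 0.2621716 ] [-5.08100322 -5.82955228 -0.25370413] 0.010367957983718444 flap 0.6577967724573652 0.25168128335865725
```

View pics/s9.png

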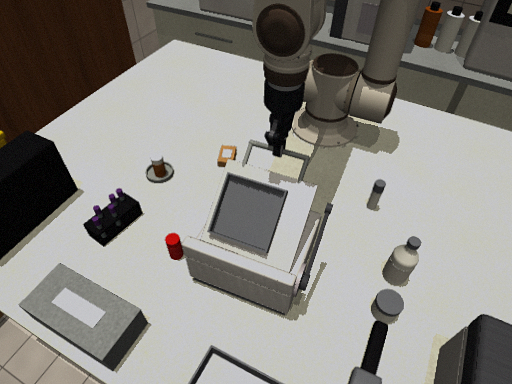

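```bash
python3 -c "
from workcell import *
print(job_done())"
```

```text
the job is handed in; nothing more can be done
None
```

I moved the amber jar from the tray into the steel dish and let it go. Then I gripped the flap's bar, raised the flap to the pointer and handed in still holding it, at about 14.8 s. `job_done` reported no verdict.

**Last checks**
- **Flap:** the arm's position puts it at about 0.66 rad, and the gripper was still closed on the bar (opening 10 mm). The remaining force at the wrist was about 8 N.
- **Jar and bench:** the last scene picture shows the jar upright in the dish at about (158,168). The pointer and the bystanders look unmoved; I measured only the pointer tip, in the picture taken just after the raise, and it had not shifted.

**Where the checks disagreed**
- **Best pointer estimate:** it is about 0.655 rad. Its main sources are the top view alone (0.67) and the top and scene views triangulated together (0.66).
- **Other pointer readings:** the wrist view's arm-edge direction gave 0.64–0.66, and a tip fit on the scene view alone gave 0.61. Rougher line fits gave anything from 0.40 to 0.60. I discounted those because the camera looks almost along the arm's plane there.
- **Flap from pictures:** the more usable readings gave about 0.61–0.67 rad. The rougher ones (0.25–0.79) I also discounted.
- **Result:** the flap should be within about 0.05 rad of the pointer, against the 0.09 allowed, but the pictures alone do not prove it.

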